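Overhang the cover plate on the bench ledge

TASK

A thin steel cover plate lies on the raised bench ledge. Without gripping or lifting it, push it with the fingertips until its long side lies square against the ledge's low back fence and about a third of its length sticks out past the end of the ledge that is nearer the tray with the two pistons, so that a mechanic can take it there by its edge. Leave it lying flat on the ledge, and do not disturb the connecting rod, the oil bottle or the bowl.

Things in the scene. Friction and masses are not known exactly. Their poses are not given: they have to be found in the camera images.
- ledge: Dark grey metal bench step, fixed: 150 (its x) x 320 (its y) x 50 mm high, flat top. Origin: centre of its underside, on the bench; the top lies 50 mm above it. Its y axis runs along its length; its two ends, at y = +160 and -160 mm, are both open. Along its +x side (the side away from the robot) stands a fence 12 mm thick and 14 mm high above the top; the fence's inner face is the plane x = +63 mm in the ledge's frame. The ledge is turned up to 0.28 rad about the vertical.
- plate: Thin plain steel plate with four bolt holes (only marks) near its corners: 90 (its x) x 140 (its y) x 6 mm thick, about 0.5 kg, loose, lying flat on the ledge with its length roughly along it, some way in front of the fence. Origin: centre of its underside. It slides under a steady push of about 3 to 8 N (a little more to start it); if half its length is pushed past the end of the ledge it tips off.
- tray: Open sheet-steel tray, fixed on the bench off one end of the ledge: 220 (x) x 170 (y) x 35 mm high, with two upright aluminium pistons of 72 mm diameter in it that reach 73 mm above the bench. Origin: centre of its underside. It may stand off either end of the ledge (the bowl is off the other); the plate is to stick out at the end on the tray's side.
- bowl: Round steel bowl, 150 mm across the rim, 55 mm high, loose, off the other end of the ledge. Origin: centre of its underside. To be left alone.
- rod: Dark steel connecting rod lying flat on the bench between robot and ledge, along its y axis: about 185 mm long, up to 62 mm wide, 20 mm high, loose; its large ring lies at +y. Origin: on its underside, near its middle: the rod reaches 107 mm to +y and 79 mm to -y. To be left alone.
- oiler: White oil bottle with a green cap, 60 mm diameter, 120 mm high, loose, standing beyond the ledge. Origin: centre of its underside. To be left alone.
Not all that is in view belongs to the job. Of the things shaped like the plate, the steel one is meant.

How it is judged:
At the end, for the whole second after the job is handed in: The plate rests flat on the ledge (tilt under 0.04 rad), its long side within 6 mm of the fence at its middle and within 0.06 rad of parallel to it, with 33 to 61 mm of its length past the end of the ledge on the side of the tray (((y of tray in the frame of ledge above 0 m and y of plate in the frame of ledge between 0.123 and 0.151 m) or (y of tray in the frame of ledge below 0 m and y of plate in the frame of ledge between -0.151 and -0.123 m)) and x of plate in the frame of ledge between 0.012 and 0.022 m and angle between the y axis of plate and the y axis of ledge, either way round below 0.06 rad and z of plate in the frame of ledge between 0.046 and 0.053 m and angle between plate's own z axis and vertical below 0.04 rad and linear speed of plate below 0.01 m/s); the robot touches nothing.
It fails at once if the plate is lifted off the ledge (more than 12 mm) (z of plate in the frame of ledge above 0.062 m).
It fails at once if the plate is tipped or falls off (angle between plate's own z axis and vertical above 0.25 rad or z of plate in the frame of ledge below 0.035 m).
It fails at once if the connecting rod is disturbed (moved over 15 mm or tipped) (distance of rod from where it was at the start of the episode above 0.015 m or angle between rod's own z axis and vertical above 0.25 rad).
It fails at once if the oil bottle is disturbed (moved over 15 mm or tipped) (distance of oiler from where it was at the start of the episode above 0.015 m or angle between oiler's own z axis and vertical above 0.25 rad).
It fails at once if the bowl is disturbed (moved over 15 mm or tipped) (distance of bowl from where it was at the start of the episode above 0.015 m or angle between bowl's own z axis and vertical above 0.25 rad).
It also fails if it takes over 51 s, if anything falls off the work surface, if the arm or the gripper's body presses on something with over 40 N, if the wrist force passes 120 N, or if a joint passes its speed limit or range.

ROBOT

A 6-joint arm with a two-finger parallel gripper is mounted at the origin on the work surface. World frame = base frame: x ahead of the robot, y to its left, z up, the work surface at z = 0. Lengths are in m, angles in rad, forces in N, time in s.
With the tool pointing down it reaches from about 0.225 to 0.875 m from the base axis. Payload 3.4 kg.
Tool frame: the origin (TCP) lies at the very end of the fingers, on their centre line; the grasp point (between the pads) lies 19 mm behind it; z points along the fingers, y is the line along which they close (so a half turn about z gives the same grasp; the last joint's range is limited). The gripper opens to 85 mm and grips with 20 to 120 N. Pads are 22 mm wide; open, the fingers measure 114 mm over their backs; the gripper's body (76 mm by 85 mm) begins 54 mm behind the grasp point. The pads swing forward as they close: fully open they stand 13 mm farther back than shut.
Start: joints at [-1.454, 0.276, 1.505, -0, 1.361, -0.121], TCP at [0.135, -0.559, 0.231] pointing down, gripper open.
Joint ranges: [-2.89, 2.89], [-0.75, 2.08], [0.22, 2.7], [-1.18, 4.32], [0.11, 2.71], [-2.7, 2.7]. Speed limits (rad/s): [2.57, 2.57, 3.14, 3.14, 3.14, 3.14].

INTERFACE

Orientations are given as a unit quaternion [w, x, y, z].
In Python, from rig import get_state, optics, sign_off gives the robot as it stands.
- The arm moves only by the tool send_rows, never from a script. Its argument "increments" is a list of rows, each an object with "gripper": the gripper's target within -1 to 1 (shut at 1, half-way at 0, fully open at -1); "linear": the shift along the world's x, y, z in m, a list of three; "delta_rot": the turn, a rotation vector about the world's x, y, z in rad, a list of three. In form: [{"gripper": gripper, "linear": [dx, dy, dz], "delta_rot": [rx, ry, rz]}, ...]. A call has 1 to 8 rows; each row is the pose to reach, as a shift and turn from the pose commanded when the call began; what a row does not reach only later rows make up. A row lasts 1/10 s, in which the tool goes at most 50 mm and 8.59 degrees, less where a joint would pass 70% of its speed; a pose out of reach is approached as far as the arm can. A call with a gripper value outside its range is refused whole. The fingers move at their own pace and stop on an object; "newtons" is the grip in N (left out, the last holds). Time passes only in rows, so rows that repeat a pose let the fingers close. It gives the time, the measured TCP pose, the force, the opening and the grip force at its end, in the units of the state.
- get_state(): the state, without advancing time (a new reading comes with each control period).
- optics.get_image(name): name is "scene" or "top" or "wrist"; returns a dict with "pixels" (384x512x3 uint8, blue, green, red), "K" (3x3 intrinsics, pixels), "k1" (the pictures are not rectified: a ray, as slopes to the right and down, at radius r is drawn at 1 + k1 r^2 times it, then the intrinsics apply), "rvec" (rotation vector, rad) and "tvec" (3), from world to camera coordinates, as OpenCV has them; the wrist camera has in their place "T_tool_cam" (4x4, takes a point from camera to tool coordinates, whose origin is the TCP and whose axes are the flange's). Camera axes: x right, y down, z forward; pixel columns grow to the right and rows downward; lengths in m; the calibration is good to about 2 mm. A picture is of the moment at which its call begins: read the wrist's pose just before it. There is no depth.
- sign_off(): hands the job in; it is judged then, once.
The state is a dict: "clock": time; "qpos": joint angles; "qd": joint speeds; "effort": joint torques, N m; "position": TCP position; "ee_rot": TCP orientation; "contact_force": force on the tool from outside, world axes, zero at the start; "moment": the same for the moment, N m; "width": finger opening in m; "gripper_force": force on a finger pad.
Only numpy, scipy, OpenCV 4.12 (cv2) and the standard library are available. Lean on these libraries where they do the work, as an engineer would, in place of code of your own. Each camera call takes 0.05 s, during which the arm holds its last target. There are 200 camera calls.

## Working session

There is one attempt and no reset: what is moved stays moved. The work goes in short steps, Python scripts to look and compute and a tool call to move; the robot and the scene stay as the last step left them, time stands still between calls to the robot, and variables do not carry over. Pictures are saved under pics/ and viewed, at most 10 in all, crops included, and the job is handed in when it is done.

Besides the shell and the picture viewer there is one more tool, called after ">>>" as name(argument=value, ...), one argument or row to a line, values as JSON. send_rows: Moves the arm, as the interface text tells. Its arguments: {"type":"object","properties":{"increments":{"type":"array"},"newtons":{"type":"number"}},"required":["increments"]}

```bash
mkdir -p pics; ls
python3 - <<'E'
from rig import get_state, optics
import cv2,numpy as np,pickle
s=get_state();print({k:np.round(v,3) for k,v in s.items()})
for n in("scene","top"):
    d=optics.get_image(n);pickle.dump(d,open(f"pics/{n}.pkl","wb"));cv2.imwrite(f"pics/{n}0.png",d["pixels"]);print(n,d["K"],d["k1"],d["rvec"],d["tvec"])
E
```

```text
pics
{'clock': np.float64(0.0), 'qpos': array([-1.454,  0.277,  1.506, -0.   ,  1.361, -0.121]), 'qd': array([ 0.001, -0.002,  0.001,  0.001, -0.001, -0.   ]), 'effort': array([-2.0000e-03, -4.1678e+01, -2.4581e+01, -0.0000e+00,  1.1000e-02,
       -0.0000e+00]), 'position': array([ 0.135, -0.558,  0.23 ]), 'ee_rot': array([-0.001,  0.993,  0.119,  0.   ]), 'contact_force': array([-0.297,  0.419,  0.156]), 'moment': array([0.018, 0.046, 0.017]), 'gripper_force': np.float64(0.0), 'width': np.float64(0.085)}
scene [[448.17141504   0.         249.98979892]
 [  0.         448.17141504 187.06479991]
 [  0.           0.           1.        ]] 0.038806986556213806 [ 0.79413576  2.43941732 -1.22540451] [ 0.39425418 -0.09724687  1.45176903]
top [[379.13528077   0.         258.35497669]
 [  0.         379.13528077 188.81650572]
 [  0.           0.           1.        ]] -0.1058336160283554 [ 2.1067277  -2.16148171  0.21183383] [0.00646597 0.51516541 1.19053974]
```

View pics/scene0.png

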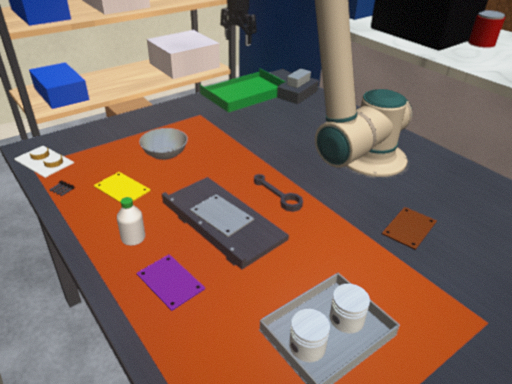

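View pics/top0.png

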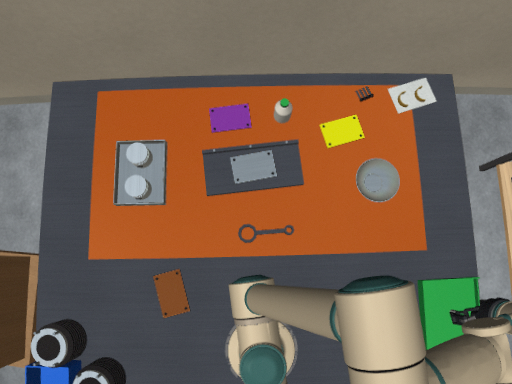

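The scene shows the steel plate on the ledge at top-view pixel (253,167). Lookalikes are purple (230,118), yellow (342,131) and brown (171,293), none of them on the ledge. The tray is at (140,173), to the left (+y). The bowl is at (378,180), the rod at (265,232) and the oiler at (283,108). I choose the grey plate on the ledge.

```bash
cat > h.py <<'E'
import cv2,numpy as np
from scipy.spatial.transform import Rotation as R
def undist(d,uv):
    K=d["K"];p=(np.atleast_2d(uv).astype(float)-K[:2,2])/[K[0,0],K[1,1]]
    q=p.copy()
    for _ in range(20): q=p/(1+d["k1"]*(q**2).sum(1,keepdims=True))
    return np.c_[q,np.ones(len(q))]
def cam(d,st=None):
    if "T_tool_cam" in d:
        T=np.eye(4);w,x,y,z=st["ee_rot"];T[:3,:3]=R.from_quat([x,y,z,w]).as_matrix();T[:3,3]=st["position"]
        T=T@d["T_tool_cam"];return T[:3,:3],T[:3,3]
    M=cv2.Rodrigues(np.array(d["rvec"],float))[0];return M.T,-M.T@np.ravel(d["tvec"])
def cast(d,uv,z,st=None):
    A,c=cam(d,st);v=undist(d,uv)@A.T
    return c+v*((z-c[2])/v[:,2])[:,None]
def masks(im):
    h=cv2.cvtColor(im,cv2.COLOR_BGR2HSV).astype(int)
    low=(h[...,1]<90)
    return low,h
E
python3 - <<'E'
from h import *;import pickle
d=pickle.load(open("pics/top.pkl","rb"));im=d["pixels"]
print("cam",cam(d)[1].round(3))
low,h=masks(im)
for p in[(253,167),(215,180),(290,165),(255,143),(140,173),(100,150)]:print(p,im[p[1],p[0]],h[p[1],p[0]])
low[:, :]&=True
roi=np.zeros(low.shape,bool);roi[135:205,195:312]=True
def big(m):
    c,_=cv2.findContours((m&roi).astype(np.uint8),0,2);return max(c,key=cv2.contourArea)
L=big(low);P=big(low&(h[...,2]>95))
for n,c,z in(("ledge",L,.05),("plate",P,.056)):
    b=cv2.minAreaRect(c);q=cv2.boxPoints(b);w=cast(d,q,z);print(n,b,"\n",q.round(1),"\n",w.round(4),w.mean(0).round(4),[np.linalg.norm(w[i]-w[i-1]).round(4) for i in range(4)])
    e=w[1]-w[0];f=w[2]-w[1];e=e if np.linalg.norm(e)>np.linalg.norm(f) else f;print("ang of long from y",np.arctan(-e[0]/e[1]))
v=cv2.resize(im[125:215,190:320],None,fx=6,fy=6,interpolation=cv2.INTER_CUBIC);cv2.imwrite("pics/crop1.png",v)
E
```

```text
cam [0.293 0.017 1.264]
(253, 167) [146 138 128] [103  31 146]
(215, 180) [78 71 68] [111  33  78]
(290, 165) [79 72 67] [108  39  79]
(255, 143) [ 46  80 146] [ 10 175 146]
(140, 173) [152 144 133] [103  32 152]
(100, 150) [ 25  81 176] [ 11 219 176]
ledge ((252.46951293945312, 167.22560119628906), (45.608219146728516, 97.40060424804688), 83.6598129272461) 
 [[201.5 149.9]
 [298.4 139.2]
 [303.4 184.5]
 [206.6 195.3]] 
 [[ 0.6504  0.1784  0.05  ]
 [ 0.6803 -0.1452  0.05  ]
 [ 0.5253 -0.1544  0.05  ]
 [ 0.4974  0.1618  0.05  ]] [0.5883 0.0101 0.05  ] [np.float64(0.1539), np.float64(0.325), np.float64(0.1553), np.float64(0.3175)]
ang of long from y 0.09220206386738895
plate ((252.9834442138672, 166.41049194335938), (27.531896591186523, 42.86381530761719), 79.50852966308594) 
 [[229.4 156.8]
 [271.6 149. ]
 [276.6 176. ]
 [234.4 183.8]] 
 [[ 0.6229  0.0858  0.056 ]
 [ 0.6464 -0.0538  0.056 ]
 [ 0.5544 -0.0671  0.056 ]
 [ 0.5317  0.0706  0.056 ]] [0.5889 0.0089 0.056 ] [np.float64(0.0924), np.float64(0.1416), np.float64(0.093), np.float64(0.1396)]
ang of long from y 0.1664079454460679
```

View pics/crop1.png

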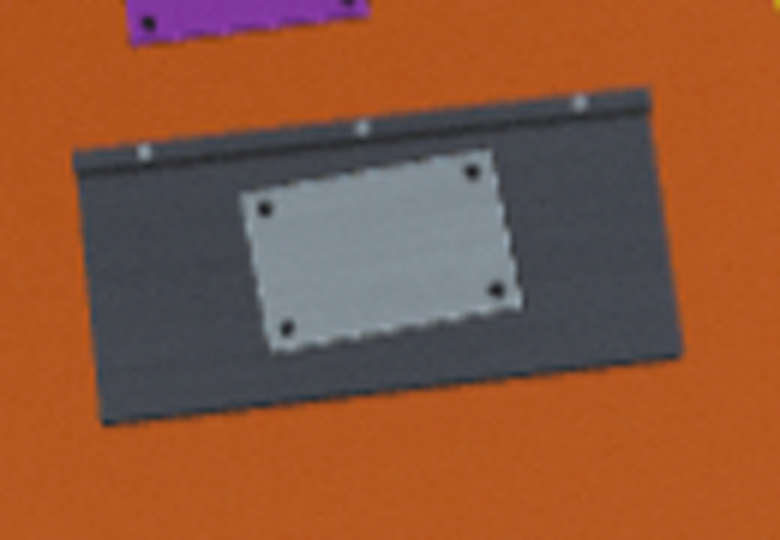

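The crop confirms the plain steel plate with four holes on the ledge, measuring 142x93 mm. The fence is at the far side and the tray at +y. I'll move over the ledge, turn the fingers along its length and look from close by.

>>> send_rows(
  increments=[
    {"gripper":-1,"linear":[0.02,0.045,0.01],"delta_rot":[0,0,-0.02]},
    {"gripper":-1,"linear":[0.045,0.088,0.02],"delta_rot":[0,0,-0.04]},
    {"gripper":-1,"linear":[0.07,0.13,0.03],"delta_rot":[0,0,-0.06]},
    {"gripper":-1,"linear":[0.095,0.173,0.04],"delta_rot":[0,0,-0.08]},
    {"gripper":-1,"linear":[0.12,0.216,0.05],"delta_rot":[0,0,-0.1]},
    {"gripper":-1,"linear":[0.145,0.26,0.06],"delta_rot":[0,0,-0.12]},
    {"gripper":-1,"linear":[0.17,0.302,0.07],"delta_rot":[0,0,-0.14]},
    {"gripper":-1,"linear":[0.195,0.345,0.08],"delta_rot":[0,0,-0.14]},
  ],
)

```text
clock: 0.9
position: [0.3286, -0.2158, 0.3107]
ee_rot: [0.0, 0.999, 0.048, 0.0]
contact_force: [1.2, 0.2, -0.3]
width: 0.0857
gripper_force: 0.0
```

>>> send_rows(
  increments=[
    {"gripper":-1,"linear":[0.025,0.04,0],"delta_rot":[0,0,0]},
    {"gripper":-1,"linear":[0.05,0.08,0],"delta_rot":[0,0,0]},
    {"gripper":-1,"linear":[0.075,0.12,0],"delta_rot":[0,0,0]},
    {"gripper":-1,"linear":[0.1,0.16,0],"delta_rot":[0,0,0]},
    {"gripper":-1,"linear":[0.12,0.2,0],"delta_rot":[0,0,0]},
    {"gripper":-1,"linear":[0.13,0.22,0],"delta_rot":[0,0,0]},
    {"gripper":-1,"linear":[0.13,0.22,0],"delta_rot":[0,0,0]},
    {"gripper":-1,"linear":[0.13,0.22,0],"delta_rot":[0,0,0]},
  ],
)

```text
clock: 1.7
position: [0.4578, 0.0023, 0.3099]
ee_rot: [0.0, 0.999, 0.05, -0.001]
contact_force: [0.4, -1.1, -1.2]
width: 0.0855
gripper_force: 0.0
```

```bash
cat > look.py <<'E'
import sys,pickle,cv2,numpy as np
from rig import get_state,optics
s=get_state();d=optics.get_image("wrist");n=sys.argv[1]
pickle.dump((s,d),open(f"pics/{n}.pkl","wb"));cv2.imwrite(f"pics/{n}.png",d["pixels"])
print(s["clock"],s["position"].round(4),s["ee_rot"].round(3),s["qpos"].round(2),s["contact_force"].round(1));print(np.round(d["T_tool_cam"],3),d["k1"],d["K"][0])
E
python3 look.py w1
```

```text
1.7 [0.4578 0.0023 0.3099] [ 0.     0.999  0.05  -0.001] [-0.15  0.06  1.58 -0.    1.5   1.33] [ 0.4 -1.1 -1.2]
[[ 0.001 -0.966 -0.258  0.065]
 [ 1.     0.001  0.     0.   ]
 [ 0.    -0.258  0.966 -0.143]
 [ 0.     0.     0.     1.   ]] -0.07328082575109901 [329.14492738   0.         259.3426421 ]
```

View pics/w1.png

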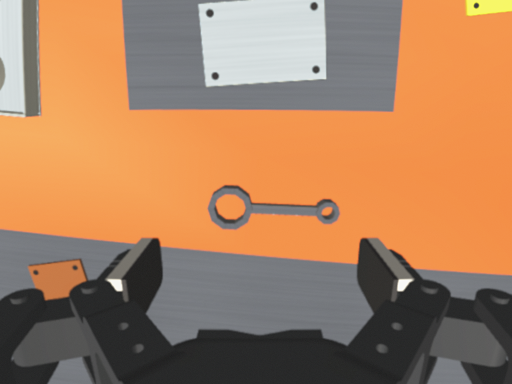

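The wrist view shows the ledge's front edge from (129,109) to (393,110) and the plate at (263,43). The fence is out of frame, so I'll move forward.

>>> send_rows(
  increments=[
    {"gripper":-1,"linear":[0.04,0,0],"delta_rot":[0,0,0]},
    {"gripper":-1,"linear":[0.08,0,0.02],"delta_rot":[0,0,0]},
    {"gripper":-1,"linear":[0.12,0,0.03],"delta_rot":[0,0,0]},
    {"gripper":-1,"linear":[0.12,0,0.03],"delta_rot":[0,0,0]},
    {"gripper":-1,"linear":[0.12,0,0.03],"delta_rot":[0,0,0]},
  ],
)

```text
clock: 2.25
position: [0.578, 0.0007, 0.3397]
ee_rot: [0.0, 0.999, 0.048, -0.001]
contact_force: [-0.3, 0.4, 0.2]
width: 0.0854
gripper_force: 0.0
```

```bash
python3 look.py w2
```

```text
2.25 [0.578  0.0007 0.3397] [ 0.     0.999  0.048 -0.001] [-0.12  0.24  1.29 -0.    1.61  1.36] [-0.3  0.4  0.2]
[[ 0.001 -0.966 -0.258  0.065]
 [ 1.     0.001  0.     0.   ]
 [ 0.    -0.258  0.966 -0.143]
 [ 0.     0.     0.     1.   ]] -0.07328082575109901 [329.14492738   0.         259.3426421 ]
```

View pics/w2.png

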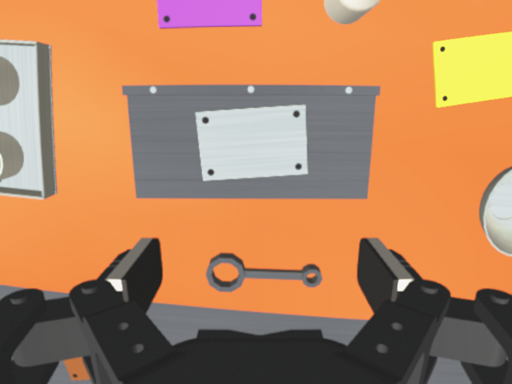

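Now the whole ledge is in view: fence (123–380, 90), front corners (137,198) and (367,198), plate at (252,143). I'll measure them.

```bash
cat > meas.py <<'E'
import sys,pickle
from h import *
s,d=pickle.load(open(f"pics/{sys.argv[1]}.pkl","rb"));im=d["pixels"]
hsv=cv2.cvtColor(im,cv2.COLOR_BGR2HSV);g=hsv[...,2]
low=(hsv[...,1]<90)
cx=[int(v) for v in sys.argv[2:6]]  # roi u0 v0 u1 v1
roi=np.zeros(low.shape,bool);roi[cx[1]:cx[3],cx[0]:cx[2]]=True
def big(m):
    c,_=cv2.findContours((m&roi).astype(np.uint8),0,1);return max(c,key=cv2.contourArea)
L=big(low)[:,0];P=big(low&(g>165))
B=cast(d,L,.05,s)[:,:2]
# ledge front edge: lowest boundary pixel of each column in the middle of the ledge
u0,u1=L[:,0].min()+20,L[:,0].max()-20
f=np.array([(u,L[L[:,0]==u,1].max()+.5) for u in range(u0,u1) if (L[:,0]==u).any()])
F=cast(d,f,.05,s)[:,:2]
t=np.array([(u,L[L[:,0]==u,1].min()-.5) for u in range(u0,u1) if (L[:,0]==u).any()])
T=cast(d,t,.064,s)[:,:2]
def line(X):
    vx,vy,x,y=cv2.fitLine(X.astype(np.float32),cv2.DIST_HUBER,0,.001,.001).ravel();return np.arctan(-vx/vy),x,y
a,x,y=line(F);a2,x2,y2=line(T)
th=a;n=np.array([np.cos(th),np.sin(th)]);yy=np.array([-np.sin(th),np.cos(th)])
print("front yaw",a,"fence-top-back yaw",a2,"depth(150)",n@[x2-x,y2-y])
th=(a+a2)/2;n=np.array([np.cos(th),np.sin(th)]);yy=np.array([-np.sin(th),np.cos(th)])
v1=f[:,1].max();e=L[(L[:,1]>v1-45)&(L[:,1]<v1-5)]
l=e[e[:,0]<e[:,0].mean()]-[.5,0];r=e[e[:,0]>e[:,0].mean()]+[.5,0]
yl=np.median(cast(d,l,.05,s)[:,:2]@yy);yr=np.median(cast(d,r,.05,s)[:,:2]@yy)
xc=(n@[x,y]+75+n@[x2,y2]-75 if 0 else (n@[x,y]+n@[x2,y2])/2);yc=(yl+yr)/2
C=xc*n+yc*yy
print("length(320)",yl-yr,"centre",C.round(4),"yaw",th.round(4))
b=cv2.minAreaRect(np.float32(cast(d,P[:,0],.056,s)[:,:2]*1000));q=cv2.boxPoints(b)/1000
m=q.mean(0);i=q-np.roll(q,1,0);k=i[np.argmax(np.linalg.norm(i,axis=1))]
print("plate",m.round(4),"yaw",np.arctan(-k[0]/k[1]).round(4),"sides",np.linalg.norm(i[:2],axis=1).round(4),"in ledge",[round(float(v),4) for v in(n@(m-C),yy@(m-C))])
E
python3 meas.py w2 110 70 395 215
```

```text
front yaw 0.08944508 fence-top-back yaw 0.09320183 depth(150) 0.14880697
length(320) 0.3190539964882386 centre [0.5879 0.0124] yaw 0.0913
plate [0.5894 0.0109] yaw 0.1624 sides [0.0902 0.1402] in ledge [0.0014, -0.0016]
```

Sizes check out (plate 90x140, ledge 149x319). I'll descend in front of the plate's long side with the fingers open.

>>> send_rows(
  increments=[
    {"gripper":-1,"linear":[-0.03,0.001,-0.03],"delta_rot":[0,0,0]},
    {"gripper":-1,"linear":[-0.068,0.0025,-0.06],"delta_rot":[0,0,0]},
    {"gripper":-1,"linear":[-0.068,0.0025,-0.105],"delta_rot":[0,0,0]},
    {"gripper":-1,"linear":[-0.068,0.0025,-0.15],"delta_rot":[0,0,0]},
    {"gripper":-1,"linear":[-0.068,0.0025,-0.195],"delta_rot":[0,0,0]},
    {"gripper":-1,"linear":[-0.068,0.0025,-0.235],"delta_rot":[0,0,0]},
    {"gripper":-1,"linear":[-0.068,0.0025,-0.27],"delta_rot":[0,0,0]},
    {"gripper":-1,"linear":[-0.068,0.0025,-0.27],"delta_rot":[0,0,0]},
  ],
)

```text
clock: 3.1
position: [0.5044, 0.0048, 0.0669]
ee_rot: [-0.001, 0.999, 0.048, -0.005]
contact_force: [-1.6, -0.2, 0.4]
width: 0.0854
gripper_force: 0.0
```

>>> send_rows(
  increments=[
    {"gripper":-1,"linear":[0,0,-0.004],"delta_rot":[0,0,0]},
    {"gripper":-1,"linear":[0,0,-0.008],"delta_rot":[0,0,0]},
    {"gripper":-1,"linear":[0,0,-0.012],"delta_rot":[0,0,0]},
    {"gripper":-1,"linear":[0,0,-0.015],"delta_rot":[0,0,0]},
    {"gripper":-1,"linear":[0,0,-0.015],"delta_rot":[0,0,0]},
    {"gripper":-1,"linear":[0,0,-0.015],"delta_rot":[0,0,0]},
  ],
)

```text
clock: 3.7
position: [0.5104, 0.0048, 0.0557]
ee_rot: [0.0, 0.999, 0.049, 0.0]
contact_force: [-0.4, 0.2, -0.1]
width: 0.0853
gripper_force: 0.0
```

>>> send_rows(
  increments=[
    {"gripper":-1,"linear":[0,0,-0.003],"delta_rot":[0,0,0]},
    {"gripper":-1,"linear":[0,0,-0.006],"delta_rot":[0,0,0]},
    {"gripper":-1,"linear":[0,0,-0.007],"delta_rot":[0,0,0]},
    {"gripper":-1,"linear":[0,0,-0.007],"delta_rot":[0,0,0]},
  ],
)

```text
clock: 4.1
position: [0.51, 0.0048, 0.0481]
ee_rot: [-0.0, 0.999, 0.049, -0.0]
contact_force: [0.5, 0.1, -0.2]
width: 0.0852
gripper_force: 0.0
```

>>> send_rows(
  increments=[
    {"gripper":-1,"linear":[0,0,-0.002],"delta_rot":[0,0,0]},
    {"gripper":-1,"linear":[0,0,-0.004],"delta_rot":[0,0,0]},
    {"gripper":-1,"linear":[0,0,-0.005],"delta_rot":[0,0,0]},
    {"gripper":-1,"linear":[0,0,-0.005],"delta_rot":[0,0,0]},
  ],
)

```text
clock: 4.5
position: [0.5101, 0.0048, 0.0432]
ee_rot: [0.0, 0.999, 0.049, -0.0]
contact_force: [-0.2, -0.1, 0.1]
width: 0.0855
gripper_force: 0.0
```

>>> send_rows(
  increments=[
    {"gripper":-1,"linear":[0,0,-0.002],"delta_rot":[0,0,0]},
    {"gripper":-1,"linear":[0,0,-0.003],"delta_rot":[0,0,0]},
    {"gripper":-1,"linear":[0,0,-0.003],"delta_rot":[0,0,0]},
  ],
)

```text
clock: 4.8
position: [0.5101, 0.0048, 0.0403]
ee_rot: [0.0, 0.999, 0.049, -0.0]
contact_force: [-0.4, 1.0, 0.4]
width: 0.0855
gripper_force: 0.0
```

Free at 0.040, as expected (tips ~0.053). Now I'll push towards the fence.

>>> send_rows(
  increments=[
    {"gripper":-1,"linear":[0.004,0.0004,-0.0015],"delta_rot":[0,0,0]},
    {"gripper":-1,"linear":[0.008,0.0007,-0.0015],"delta_rot":[0,0,0]},
    {"gripper":-1,"linear":[0.012,0.0011,-0.0015],"delta_rot":[0,0,0]},
    {"gripper":-1,"linear":[0.016,0.0015,-0.0015],"delta_rot":[0,0,0]},
    {"gripper":-1,"linear":[0.02,0.0018,-0.0015],"delta_rot":[0,0,0]},
    {"gripper":-1,"linear":[0.023,0.0021,-0.0015],"delta_rot":[0,0,0]},
    {"gripper":-1,"linear":[0.026,0.0024,-0.0015],"delta_rot":[0,0,0]},
    {"gripper":-1,"linear":[0.029,0.0027,-0.0015],"delta_rot":[0,0,0]},
  ],
)

```text
clock: 5.6
position: [0.5385, 0.0078, 0.0387]
ee_rot: [-0.0, 0.999, 0.049, -0.001]
contact_force: [-2.0, 1.3, 0.0]
width: 0.0854
gripper_force: 1.0
```

>>> send_rows(
  increments=[
    {"gripper":-1,"linear":[0.002,0.0002,0],"delta_rot":[0,0,0]},
    {"gripper":-1,"linear":[0.004,0.0004,0],"delta_rot":[0,0,0]},
    {"gripper":-1,"linear":[0.005,0.0005,0],"delta_rot":[0,0,0]},
    {"gripper":-1,"linear":[0.005,0.0005,0],"delta_rot":[0,0,0]},
  ],
)

```text
clock: 6.0
position: [0.5445, 0.0079, 0.0388]
ee_rot: [0.0, 0.999, 0.049, 0.0]
contact_force: [-1.7, 0.1, -0.6]
width: 0.0855
gripper_force: 0.7
```

>>> send_rows(
  increments=[
    {"gripper":-1,"linear":[0.0015,0.0002,0],"delta_rot":[0,0,0]},
    {"gripper":-1,"linear":[0.003,0.0003,0],"delta_rot":[0,0,0]},
    {"gripper":-1,"linear":[0.004,0.0004,0],"delta_rot":[0,0,0]},
  ],
)

```text
clock: 6.3
position: [0.5484, 0.0084, 0.0389]
ee_rot: [0.0, 0.999, 0.049, 0.0]
contact_force: [-2.1, 0.3, -0.4]
width: 0.0852
gripper_force: 0.9
```

>>> send_rows(
  increments=[
    {"gripper":-1,"linear":[0.0015,0.0002,0],"delta_rot":[0,0,0]},
    {"gripper":-1,"linear":[0.003,0.0003,0],"delta_rot":[0,0,0]},
    {"gripper":-1,"linear":[0.003,0.0003,0],"delta_rot":[0,0,0]},
  ],
)

```text
clock: 6.6
position: [0.5501, 0.0087, 0.0388]
ee_rot: [-0.0, 0.999, 0.049, -0.001]
contact_force: [-4.1, -0.5, 1.7]
width: 0.0858
gripper_force: 2.4
```

>>> send_rows(
  increments=[
    {"gripper":-1,"linear":[0.0015,0.0001,0],"delta_rot":[0,0,0]},
    {"gripper":-1,"linear":[0.002,0.0002,0],"delta_rot":[0,0,0]},
    {"gripper":-1,"linear":[0.002,0.0002,0],"delta_rot":[0,0,0]},
  ],
)

```text
clock: 6.9
position: [0.5502, 0.0089, 0.0387]
ee_rot: [-0.0, 0.999, 0.049, -0.003]
contact_force: [-7.8, -1.0, 4.0]
width: 0.0857
gripper_force: 4.1
```

Run:
```python
from rig import get_state, optics
from h import *
s=get_state();print(s["position"],s["contact_force"])
d=optics.get_image("scene");im=d["pixels"]
cv2.imwrite("pics/s1.png",cv2.resize(im[150:300,130:330],None,fx=4,fy=4,interpolation=cv2.INTER_CUBIC))
```

```text
[0.55023314 0.00890037 0.03869897] [-7.76147586 -1.03297661  4.01849967]
```

View pics/s1.png

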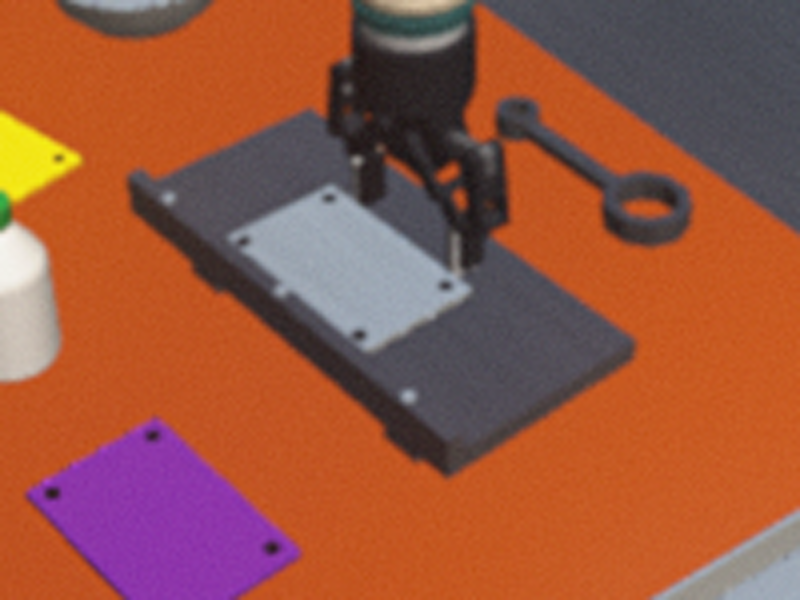

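The plate is against the fence and square (TCP stopped at ledge x=-0.038, as predicted). Now I'll back off, lift, and go round to the -y end, turning a quarter turn.

>>> send_rows(
  increments=[
    {"gripper":-1,"linear":[-0.02,-0.002,0],"delta_rot":[0,0,0]},
    {"gripper":-1,"linear":[-0.03,-0.003,0.02],"delta_rot":[0,0,0]},
    {"gripper":-1,"linear":[-0.03,-0.003,0.06],"delta_rot":[0,0,0.1]},
    {"gripper":0,"linear":[-0.02,-0.03,0.09],"delta_rot":[0,0,0.25]},
    {"gripper":0,"linear":[0,-0.06,0.09],"delta_rot":[0,0,0.4]},
    {"gripper":0,"linear":[0.02,-0.09,0.09],"delta_rot":[0,0,0.55]},
    {"gripper":0,"linear":[0.04,-0.104,0.09],"delta_rot":[0,0,0.7]},
    {"gripper":0,"linear":[0.059,-0.104,0.09],"delta_rot":[0,0,0.85]},
  ],
)

```text
clock: 7.75
position: [0.6154, -0.0981, 0.1299]
ee_rot: [0.002, 0.889, 0.458, 0.002]
contact_force: [1.1, 0.9, 0.0]
width: 0.0428
gripper_force: 0.0
```

>>> send_rows(
  increments=[
    {"gripper":0,"linear":[0,0,0],"delta_rot":[0,0,0.15]},
    {"gripper":0,"linear":[0,0,0],"delta_rot":[0,0,0.3]},
    {"gripper":0,"linear":[0,0,0],"delta_rot":[0,0,0.44]},
    {"gripper":0,"linear":[0,0,0],"delta_rot":[0,0,0.58]},
    {"gripper":0,"linear":[0,0,0],"delta_rot":[0,0,0.715]},
    {"gripper":0,"linear":[0,0,0],"delta_rot":[0,0,0.715]},
    {"gripper":0,"linear":[0,0,0],"delta_rot":[0,0,0.715]},
  ],
)

```text
clock: 8.45
position: [0.6134, -0.0953, 0.1294]
ee_rot: [0.001, 0.675, 0.738, 0.001]
contact_force: [-0.1, -0.0, 0.4]
width: 0.0426
gripper_force: 0.0
```

```bash
python3 look.py w3
```

```text
8.45 [ 0.6134 -0.0953  0.1294] [0.001 0.675 0.738 0.001] [-0.27  0.41  1.56  0.    1.17 -0.36] [-0.1 -0.   0.4]
[[ 0.001 -0.966 -0.258  0.065]
 [ 1.     0.001  0.001 -0.   ]
 [-0.001 -0.258  0.966 -0.143]
 [ 0.     0.     0.     1.   ]] -0.07328082575109901 [329.14492738   0.         259.3426421 ]
```

View pics/w3.png

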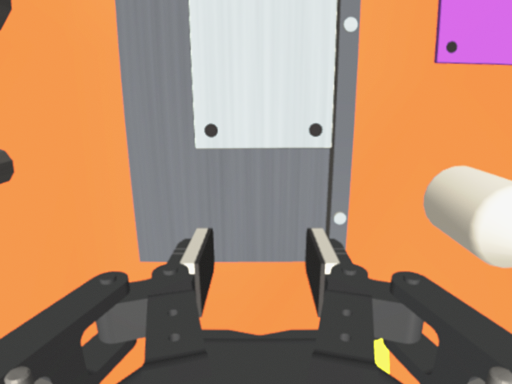

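The view shows the plate's rear edge (195,148)–(332,148) square to the ledge, with its side at the fence foot (x≈334). The fingers straddle it symmetrically, clear of the fence.

```bash
cat > led.py <<'E'
from h import *
C=np.array([.5879,.0124]);th=.0913
n=np.array([np.cos(th),np.sin(th)]);yy=np.array([-np.sin(th),np.cos(th)])
def led(w): w=np.atleast_2d(w)[:,:2]-C;return np.c_[w@n,w@yy].round(4)
E
python3 - <<'E'
from led import *;import pickle
s,d=pickle.load(open("pics/w3.pkl","rb"))
print(led(cast(d,[(195,148),(332,148)],.056,s)),led(cast(d,[(139,262),(329,262)],.05,s)),led(s["position"]))
E
```

```text
[[-0.0268 -0.0741]
 [ 0.0638 -0.0742]] [[-0.075  -0.1605]
 [ 0.0678 -0.1606]] [[ 0.0155 -0.1096]]
```

>>> send_rows(
  increments=[
    {"gripper":0,"linear":[0,0,-0.03],"delta_rot":[0,0,0]},
    {"gripper":0,"linear":[0,0,-0.055],"delta_rot":[0,0,0]},
    {"gripper":0,"linear":[0,0,-0.07],"delta_rot":[0,0,0]},
    {"gripper":0,"linear":[0,0,-0.076],"delta_rot":[0,0,0]},
    {"gripper":0,"linear":[0,0,-0.076],"delta_rot":[0,0,0]},
    {"gripper":0,"linear":[0,0,-0.076],"delta_rot":[0,0,0]},
  ],
)

```text
clock: 9.1
position: [0.6131, -0.0953, 0.0538]
ee_rot: [0.001, 0.674, 0.739, 0.0]
contact_force: [-0.3, 0.1, 0.2]
width: 0.0423
gripper_force: 0.0
```

>>> send_rows(
  increments=[
    {"gripper":0,"linear":[0,0,-0.002],"delta_rot":[0,0,0]},
    {"gripper":0,"linear":[0,0,-0.0025],"delta_rot":[0,0,0]},
    {"gripper":0,"linear":[0,0,-0.0025],"delta_rot":[0,0,0]},
  ],
)

```text
clock: 9.4
position: [0.6125, -0.0951, 0.0509]
ee_rot: [0.0, 0.674, 0.739, 0.0]
contact_force: [-0.5, 0.6, 0.9]
width: 0.0428
gripper_force: 0.0
```

>>> send_rows(
  increments=[
    {"gripper":0,"linear":[0,0,-0.0015],"delta_rot":[0,0,0]},
    {"gripper":0,"linear":[0,0,-0.0015],"delta_rot":[0,0,0]},
    {"gripper":0,"linear":[0,0,-0.0015],"delta_rot":[0,0,0]},
  ],
)

```text
clock: 9.7
position: [0.6122, -0.0951, 0.0489]
ee_rot: [0.0, 0.674, 0.739, 0.0]
contact_force: [-0.5, -0.6, 0.2]
width: 0.0429
gripper_force: 0.0
```

>>> send_rows(
  increments=[
    {"gripper":0,"linear":[0,0,-0.0015],"delta_rot":[0,0,0]},
    {"gripper":0,"linear":[0,0,-0.0015],"delta_rot":[0,0,0]},
    {"gripper":0,"linear":[0,0,-0.0015],"delta_rot":[0,0,0]},
  ],
)

```text
clock: 10.0
position: [0.6124, -0.0951, 0.0482]
ee_rot: [0.0, 0.674, 0.739, 0.0]
contact_force: [-1.5, -0.3, 5.0]
width: 0.0427
gripper_force: 2.7
```

Contact with the ledge is at 0.0485. I'll raise 2 mm and push along +y.

>>> send_rows(
  increments=[
    {"gripper":0,"linear":[0,0,0.0025],"delta_rot":[0,0,0]},
    {"gripper":0,"linear":[-0.001,0.01,0.0025],"delta_rot":[0,0,0]},
    {"gripper":0,"linear":[-0.0018,0.02,0.0025],"delta_rot":[0,0,0]},
    {"gripper":0,"linear":[-0.0023,0.025,0.0025],"delta_rot":[0,0,0]},
    {"gripper":0,"linear":[-0.0028,0.03,0.0025],"delta_rot":[0,0,0]},
    {"gripper":0,"linear":[-0.0032,0.035,0.0025],"delta_rot":[0,0,0]},
    {"gripper":0,"linear":[-0.0036,0.04,0.0025],"delta_rot":[0,0,0]},
    {"gripper":0,"linear":[-0.0041,0.045,0.0025],"delta_rot":[0,0,0]},
  ],
)

```text
clock: 10.8
position: [0.6077, -0.0499, 0.0497]
ee_rot: [-0.0, 0.674, 0.739, -0.0]
contact_force: [-0.7, -2.4, -1.6]
width: 0.0426
gripper_force: 1.1
```

>>> send_rows(
  increments=[
    {"gripper":0,"linear":[-0.0005,0.005,0],"delta_rot":[0,0,0]},
    {"gripper":0,"linear":[-0.0009,0.01,0],"delta_rot":[0,0,0]},
    {"gripper":0,"linear":[-0.0014,0.015,0],"delta_rot":[0,0,0]},
    {"gripper":0,"linear":[-0.0018,0.02,0],"delta_rot":[0,0,0]},
    {"gripper":0,"linear":[-0.0023,0.025,0],"delta_rot":[0,0,0]},
    {"gripper":0,"linear":[-0.0028,0.03,0],"delta_rot":[0,0,0]},
    {"gripper":0,"linear":[-0.0032,0.035,0],"delta_rot":[0,0,0]},
    {"gripper":0,"linear":[-0.0037,0.04,0],"delta_rot":[0,0,0]},
  ],
)

```text
clock: 11.6
position: [0.6043, -0.0097, 0.0499]
ee_rot: [-0.0, 0.674, 0.739, -0.0]
contact_force: [-1.7, -2.7, -1.7]
width: 0.0425
gripper_force: 1.2
```

```bash
python3 look.py w4; python3 -c "
import pickle
from led import *
print(led(pickle.load(open('pics/w4.pkl','rb'))[0]['position']))"
```

```text
11.6 [ 0.6043 -0.0097  0.0499] [-0.     0.674  0.739 -0.   ] [-0.13  0.47  1.69 -0.    0.98 -0.22] [-1.7 -2.7 -1.7]
[[ 0.001 -0.966 -0.258  0.065]
 [ 1.     0.001  0.001 -0.   ]
 [-0.001 -0.258  0.966 -0.143]
 [ 0.     0.     0.     1.   ]] -0.07328082575109901 [329.14492738   0.         259.3426421 ]
[[ 0.0143 -0.0235]]
```

View pics/w4.png

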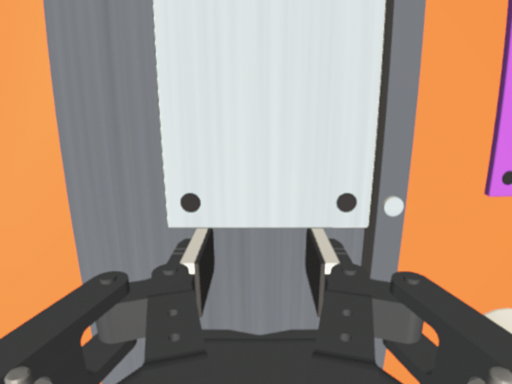

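The plate moves straight, square to the fingers and against the fence (edge row 228, 168–369). I'll continue by 70 mm.

>>> send_rows(
  increments=[
    {"gripper":0,"linear":[-0.0005,0.005,0],"delta_rot":[0,0,0]},
    {"gripper":0,"linear":[-0.0009,0.01,0],"delta_rot":[0,0,0]},
    {"gripper":0,"linear":[-0.0014,0.015,0],"delta_rot":[0,0,0]},
    {"gripper":0,"linear":[-0.0018,0.02,0],"delta_rot":[0,0,0]},
    {"gripper":0,"linear":[-0.0023,0.025,0],"delta_rot":[0,0,0]},
    {"gripper":0,"linear":[-0.0028,0.03,0],"delta_rot":[0,0,0]},
    {"gripper":0,"linear":[-0.0032,0.035,0],"delta_rot":[0,0,0]},
    {"gripper":0,"linear":[-0.0037,0.04,0],"delta_rot":[0,0,0]},
  ],
)

```text
clock: 12.45
position: [0.6008, 0.0303, 0.05]
ee_rot: [0.0, 0.674, 0.739, 0.0]
contact_force: [-0.3, -3.6, -0.0]
width: 0.0428
gripper_force: 1.4
```

>>> send_rows(
  increments=[
    {"gripper":0,"linear":[-0.0005,0.005,0],"delta_rot":[0,0,0]},
    {"gripper":0,"linear":[-0.0009,0.01,0],"delta_rot":[0,0,0]},
    {"gripper":0,"linear":[-0.0014,0.015,0],"delta_rot":[0,0,0]},
    {"gripper":0,"linear":[-0.0018,0.02,0],"delta_rot":[0,0,0]},
    {"gripper":0,"linear":[-0.0023,0.025,0],"delta_rot":[0,0,0]},
    {"gripper":0,"linear":[-0.0028,0.03,0],"delta_rot":[0,0,0]},
    {"gripper":0,"linear":[-0.0028,0.03,0],"delta_rot":[0,0,0]},
  ],
)

```text
clock: 13.15
position: [0.5979, 0.0612, 0.05]
ee_rot: [-0.0, 0.674, 0.739, 0.001]
contact_force: [-0.1, -0.3, 0.5]
width: 0.0431
gripper_force: 0.0
```

```bash
cat > edge.py <<'E'
import sys,pickle
from led import *
s,d=pickle.load(open(f"pics/{sys.argv[1]}.pkl","rb"))
h=cv2.cvtColor(d["pixels"],cv2.COLOR_BGR2HSV)
m=((h[...,1]<60)&(h[...,2]>175)).astype(np.uint8)
c=max(cv2.findContours(m,0,1)[0],key=cv2.contourArea)[:,0]
e=np.array([(u,c[c[:,0]==u,1].max()+.5) for u in range(c[:,0].min()+30,c[:,0].max()-30) if (c[:,0]==u).any()])
w=led(cast(d,e,.056,s));p=np.polyfit(w[:,0],w[:,1],1)
print("edge y at x .018:",np.polyval(p,.018).round(4),"slope",p[0].round(4),"TCP",led(s["position"]))
for o in(6,30):
  r=e[:,1].max()-o;k=c[np.abs(c[:,1]-r)<2];k=np.array([[k[:,0].min()-.5,r],[k[:,0].max()+.5,r]]);print("sides",led(cast(d,k,.056,s)))
E
python3 look.py w5|head -1; python3 edge.py w4;python3 edge.py w5
```

```text
13.15 [0.5979 0.0612 0.05  ] [-0.     0.674  0.739  0.001] [-0.01  0.46  1.7   0.    0.98 -0.11] [-0.1 -0.3  0.5]
edge y at x .018: -0.0169 slope 0.0201 TCP [[ 0.0143 -0.0235]]
sides [[-0.0196 -0.0326]
 [ 0.0481 -0.0325]]
sides [[-0.0179 -0.0205]
 [ 0.0464 -0.0204]]
edge y at x .018: 0.0566 slope 0.1596 TCP [[0.0144 0.0476]]
sides [[-0.0194  0.0385]
 [-0.0157  0.0385]]
sides [[-0.0178  0.0506]
 [-0.0118  0.0506]]
```

Run:
```python
import pickle
from led import *
for n in("w4","w5"):
    s,d=pickle.load(open(f"pics/{n}.pkl","rb"))
    g=d["pixels"].min(2).astype(float)[:,220:301].mean(1)
    v=np.argmin(np.diff(g[150:300]))+150.5
    print(n,v,led(cast(d,[(260,v)],.056,s)),led(s["position"]))
```

```text
w4 227.5 [[ 0.0145 -0.0126]] [[ 0.0143 -0.0235]]
w5 226.5 [[0.0146 0.0589]] [[0.0144 0.0476]]
```

The edge is at y=0.059, so the plate centre is at 0.129. I'll push 8 mm more, then back off and rise.

>>> send_rows(
  increments=[
    {"gripper":0,"linear":[-0.0003,0.003,0],"delta_rot":[0,0,0]},
    {"gripper":0,"linear":[-0.0005,0.006,0],"delta_rot":[0,0,0]},
    {"gripper":0,"linear":[-0.0007,0.008,0],"delta_rot":[0,0,0]},
    {"gripper":0,"linear":[-0.0007,0.008,0],"delta_rot":[0,0,0]},
  ],
)

```text
clock: 13.6
position: [0.5973, 0.0682, 0.05]
ee_rot: [0.0, 0.674, 0.739, 0.0]
contact_force: [0.4, -1.0, -0.2]
width: 0.0429
gripper_force: 0.6
```

>>> send_rows(
  increments=[
    {"gripper":0,"linear":[0.001,-0.01,0],"delta_rot":[0,0,0]},
    {"gripper":0,"linear":[0.002,-0.025,0.01],"delta_rot":[0,0,0]},
    {"gripper":0,"linear":[0.002,-0.025,0.05],"delta_rot":[0,0,0]},
    {"gripper":0,"linear":[0.002,-0.025,0.1],"delta_rot":[0,0,0]},
    {"gripper":0,"linear":[0.002,-0.01,0.15],"delta_rot":[0,0,0]},
    {"gripper":0,"linear":[0,0.02,0.19],"delta_rot":[0,0,0]},
    {"gripper":0,"linear":[0,0.02,0.19],"delta_rot":[0,0,0]},
    {"gripper":0,"linear":[0,0.02,0.19],"delta_rot":[0,0,0]},
  ],
)

```text
clock: 14.4
position: [0.5977, 0.0875, 0.2419]
ee_rot: [0.001, 0.674, 0.739, 0.001]
contact_force: [0.9, -0.7, -1.1]
width: 0.0425
gripper_force: 0.0
```

```bash
python3 look.py w6|head -1
python3 - <<'E'
import pickle
from led import *
s,d=pickle.load(open("pics/w6.pkl","rb"))
h=cv2.cvtColor(d["pixels"],cv2.COLOR_BGR2HSV)
m=((h[...,1]<60)&(h[...,2]>165)).astype(np.uint8)
for c in cv2.findContours(m,0,1)[0]:
    if cv2.contourArea(c)<3000: continue
    w=led(cast(d,c[:,0],.056,s));b=cv2.minAreaRect(np.float32(w*1000));q=cv2.boxPoints(b)
    print(b,cv2.boundingRect(c));print(q.round(1).tolist())
E
```

```text
14.4 [0.5977 0.0875 0.2419] [0.001 0.674 0.739 0.001] [ 0.03  0.31  1.43 -0.    1.4  -0.06] [ 0.9 -0.7 -1.1]
((17.39999008178711, 135.3499755859375), (90.39997863769531, 138.69996643066406), 0.0) (212, 30, 96, 146)
[[-27.799999237060547, 204.6999969482422], [-27.799999237060547, 66.0], [62.599998474121094, 66.0], [62.599998474121094, 204.6999969482422]]
```

View pics/w6.png

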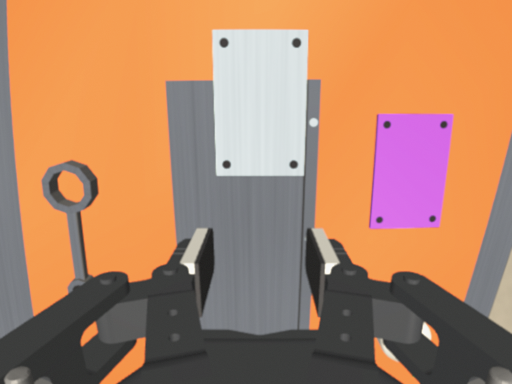

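The plate lies square against the fence (x=0.0174, y=0.136, ~46 mm overhang past the tray-side ledge end at row 80). The arm is clear of everything, so I'll hand in.

```bash
python3 -c "
from rig import sign_off
print(sign_off())"
```

```text
the job is handed in; nothing more can be done
None
```

I pushed the steel plate square against the fence with about 46 mm sticking out past the tray-side end of the ledge, backed the arm clear, and handed the job in at about 14.5 s; no verdict was shown.

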